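Load a thread-tape roll past the sprung flap of the tape cassette

TASK

Load the smaller, thinner roll of tape on the counter (the thread tape) into the flat metal tape cassette: lying flat, push it in from the loading plate past the sprung flap, against its spring, and on until it bears firmly on the spring buffer inside. Press it on the buffer with a clear thumb push of about 8 N, never more than 20 N, then take the fingers out so that the roll stays against the buffer and the flap springs shut behind it; leave the other roll and the canister filter where they are.

Things in the scene. Friction and masses are not known exactly. Their poses are not given: they have to be found in the camera images.
- thread_roll: the roll of thread tape to load: a plain white ring lying flat, 54 mm outside diameter, 13 mm high, hole about 27 mm, 50 g give or take a third. Origin at the centre of its underside; z up. It lies on the counter to the left or right of the cassette. It can be gripped across its outside from above.
- cassette: tape cassette: flat grey metal fixture fixed to the counter, loading side towards the robot. Origin on the counter top, on the lane's centre line, below the shut flap; x along the lane, inward (away from the robot), y left, z up. All x, y, z below are in this frame. Base plate 4 mm thick, 112 mm wide, x = -120 to +185 mm; things in it stand at z = 4 mm. Stop at the inner end: see stop.
- apron (a point): point on the loading plate where the roll is best set down: centre line, x = -64 mm, z = 4 mm; axes as the cassette's. The loading plate is the open part of the base plate, x = -120 to -36 mm, without walls.
- mouth (a point): centre of the lane's mouth, x = -6 mm, z = 4 mm. Two lead-in walls, up to z = 21 mm, narrow from 96 mm apart at x = -36 mm to 58 mm here. The lane beyond is 58 mm wide (17 mm wider on the left from x = -6 to 56 mm, tapering to 75 mm, where the open flap lies).
- slot (a point): point on the centre line at x = 80 mm, z = 24 mm, level with the top of the two cover strips that run over the lane from x = -8 to 165 mm (underside z = 21 mm, top z = 24 mm). They leave a slot 42 mm wide along the centre line, open from above: the flat roll cannot pass it, but closed fingers can reach down through it and run along it, pushing the roll from behind.
- flap (a joint): sprung flap's angle, rad: 0 shut (across the lane), growing as it swings inward, end stop 1.45. Steel leaf, 38 mm long in all, z = 6 to 19 mm, on an upright pin at x = 0, y = +40 mm. Its spring gives 0.04 N m shut, 0.16 N m fully open (1 to 4.5 N at the tip): it pushes the roll back out and to the right until the roll's centre is beyond x = 52 mm; it shuts once no finger is in its way.
- flap_tip (a point): axis of the 4 mm roller at the flap's free end, 36 mm from the flap's pin, at half its height
- stop: adjustable stop at the lane's inner end: dark steel block 44 mm wide, fixed to the cassette; origin on the centre line, x = 174 mm, z = 0, axes as the cassette's. It carries a screw with a black spring buffer pad, 46 mm wide, z = 5 to 18 mm. The screw's setting differs each time and is not measured: the pad's face stands anywhere from x = 103 to 133 mm (roll's centre then 76 to 106 mm).
- stop_block (a point): centre of the stop block's face towards the mouth, x = 169 mm, z = 12.5 mm (not the pad). About the pad: it yields by 1500 N/m over 10 mm (15 N), then is solid; it is damped by 60 N s/m, so come on at 15 mm/s or less and feel for it. At least 4 N held for a moment seats the roll; over 20 N is damage. It follows the roll back as the push is eased.
- wide_roll: bystander: a black roll of tape, larger and thicker (62 mm diameter, 18 mm high), lying flat on the other side of the cassette; origin at the centre of its underside. Does not fit the cassette.
- spin_can: bystander: upright white canister filter, 68 mm diameter, 88 mm high; origin at the centre of its underside
Not all that is in view belongs to the job. Several things have the shape of the thread_roll; the one meant has the colours described above.

How it is judged:
By the outcome, as a careful person would: the job done as asked, in the order asked, and still so for the second after the job is handed in, with the robot touching nothing.
It also fails if it takes over 64 s, if anything falls off the work surface, if the arm or the gripper's body presses on something with over 40 N, if the wrist force passes 120 N, or if a joint passes its speed limit or range.

ROBOT

A 6-joint arm with a two-finger parallel gripper is mounted at the origin on a cart in front of the work surface, level with it; the furniture and walls round the work are solid. World frame = base frame: x ahead of the robot, y to its left, z up, the work surface at z = 0. Lengths are in mm, angles in rad, forces in N, time in s.
With the tool pointing down it reaches from about 275 to 725 mm from the base axis. Payload 5.6 kg.
Tool frame: the origin (TCP) lies on the front face of the gripper's body, between the roots of the fingers; the fingertips stand 73 mm ahead of it and the grasp point (between the pads) lies 54 mm ahead of it; z points along the fingers, y is the line along which they close (so a half turn about z gives the same grasp; the last joint's range is limited). The gripper opens to 85 mm and grips with 20 to 120 N. Pads are 22 mm wide; open, the fingers measure 114 mm over their backs; the gripper's body (76 mm by 85 mm) begins 54 mm behind the grasp point. The pads swing forward as they close: fully open they stand 13 mm farther back than shut.
Start: joints at [-0.933, 0.255, 0.108, 0, -1.424, -0.285], TCP at [190.059, -516.111, 303.883] pointing down, gripper open.
Joint ranges: [-2.95, 2.95], [-1.21, 1.97], [-1.09, 1.5], [-2.87, 1.71], [-2.94, -0.07], [-3.05, 3.05]. Speed limits (rad/s): [2.57, 2.57, 3.14, 3.14, 3.14, 3.14].

INTERFACE

Orientations are given as a rotation vector (axis times angle).
In Python, from bench import env gives the robot as it stands.
- The arm moves only by the tool step_arm, never from a script. Its argument "rows" is a list of rows, each a list of 5 numbers: the closure, from -1 (fully open) to 1 (shut), then the shift along the world's x, y, z in parts of the range, where 1.0 means 1 m, then the turn about the world's z in fractions of the full range, 1 being pi/2 rad. In form: [[claw, x, y, z, twist], ...]. A call has 1 to 10 rows; each row is the pose to reach, as a shift and turn from the pose commanded when the call began; what a row does not reach only later rows make up. A row lasts 1/8 s, in which the tool goes at most 62.5 mm and 10.7 degrees, less where a joint would pass 70% of its speed; a pose out of reach is approached as far as the arm can. Shift and turn numbers lie between -1 and 1, and a call with a number outside is refused. A call with a gripper value outside its range is refused whole. The fingers move at their own pace and stop on an object; "newtons" is the grip in N (left out, the last holds). Time passes only in rows, so rows that repeat a pose let the fingers close. It gives the time, the measured TCP pose, the force, the opening and the grip force at its end, in the units of the state.
- env.state(): the state, without advancing time (a new reading comes with each control period).
- env.camera(name): name is "side" or "top"; returns the picture (480x640x3 uint8, blue, green, red); there is no depth.
- env.camera_params(name): a dict with "vfov" (degrees; the focal length in pixels is half the picture's height over the tangent of half this angle, whatever the lens; pixels are square), "cx", "cy" (the principal point, pixels), "R" (3x3) and "t" (3): a world point X has camera coordinates R X + t. Camera axes: x right, y down, z forward; pixel columns grow to the right and rows downward; lengths in mm; the calibration is good to about 2 mm. A picture is of the moment at which its call begins. camera_params takes no time and is no camera call.
- env.sign_off(): hands the job in; it is judged then, once.
The state is a dict: "clock": time; "joints": joint angles; "qd": joint speeds; "effort": joint torques, N m; "eef_pos": TCP position; "tcp_rot": TCP orientation; "force": force on the tool from outside, world axes, zero at the start; "torque": the same for the moment, N m; "finger_gap": finger opening in mm; "grip_force": force on a finger pad.
Only numpy, scipy, OpenCV 4.12 (cv2) and the standard library are available. Lean on these libraries where they do the work, as an engineer would, in place of code of your own. Each camera call takes 0.05 s, during which the arm holds its last target. There are 200 camera calls.

## Working session

There is one attempt and no reset: what is moved stays moved. The work goes in short steps, Python scripts to look and compute and a tool call to move; the robot and the scene stay as the last step left them, time stands still between calls to the robot, and variables do not carry over. Pictures are saved under pics/ and viewed, at most 10 in all, crops included, and the job is handed in when it is done.

Besides the shell and the picture viewer there is one more tool, called as name(argument=value, ...), one argument or row to a line, values as JSON. step_arm: Moves the arm, as the interface text tells. Its arguments: {"type":"object","properties":{"rows":{"type":"array","items":{"type":"array","items":{"type":"number"}}},"newtons":{"type":"number"}},"required":["rows"]}

```bash
mkdir -p pics
cat > h.py <<'E'
import numpy as np,cv2
from bench import env
def cam(n):
    p=env.camera_params(n); f=240/np.tan(np.radians(p['vfov'])/2)
    return f,p['cx'],p['cy'],np.array(p['R']),np.array(p['t'])
def ray(n,u,v,z):
    f,cx,cy,R,t=cam(n); d=R.T@np.array([(u-cx)/f,(v-cy)/f,1]); o=-R.T@t
    return o+d*(z-o[2])/d[2]
def proj(n,X):
    f,cx,cy,R,t=cam(n); c=R@np.array(X)+t
    return np.array([cx+f*c[0]/c[2],cy+f*c[1]/c[2]])
E
python3 - <<'E'
from h import *
for n in('top','side'):
    cv2.imwrite(f'pics/{n}0.png',env.camera(n)); p=env.camera_params(n); print(n,p)
print(env.state())
E
```

```text
top {'vfov': 46.38398459793562, 'cx': 311.2565055036526, 'cy': 233.5736016853904, 'R': array([[-0.0048414 , -0.99998465, -0.00269451],
       [-0.99869777,  0.00497198, -0.05077447],
       [ 0.05078709,  0.00244518, -0.99870651]]), 't': array([   4.7948719 ,  568.01762245, 1309.561256  ])}
side {'vfov': 55.385926358305035, 'cx': 323.4369082577658, 'cy': 235.3660337342829, 'R': array([[-0.96476273, -0.26246122, -0.01862768],
       [-0.09381648,  0.40926704, -0.90757863],
       [ 0.24582789, -0.87385045, -0.41946877]]), 't': array([549.84783934, 121.55908301, 786.28990368])}
{'clock': 0.1, 'joints': array([-9.33374201e-01,  2.55707062e-01,  1.07155093e-01, -3.91985471e-04,
       -1.42390017e+00, -2.84611164e-01]), 'qd': array([-0.00084972, -0.00090557,  0.00288662,  0.00281428,  0.00157029,
       -0.00056938]), 'effort': array([-2.73696816e-03, -3.87600589e+01,  2.38477993e+01,  5.37797570e+00,
       -3.73699775e-03, -5.74658998e-06]), 'eef_pos': array([ 189.9964303 , -515.815438  ,  303.08895928]), 'tcp_rot': array([ 5.51166584e-01, -3.09246936e+00, -2.60001199e-03]), 'force': array([-0.11515599,  1.08849405, -0.34007138]), 'torque': array([ 0.05558378, -0.02949108,  0.03308932]), 'grip_force': 0.0, 'finger_gap': 85.37095533071572}
```

View pics/top0.png

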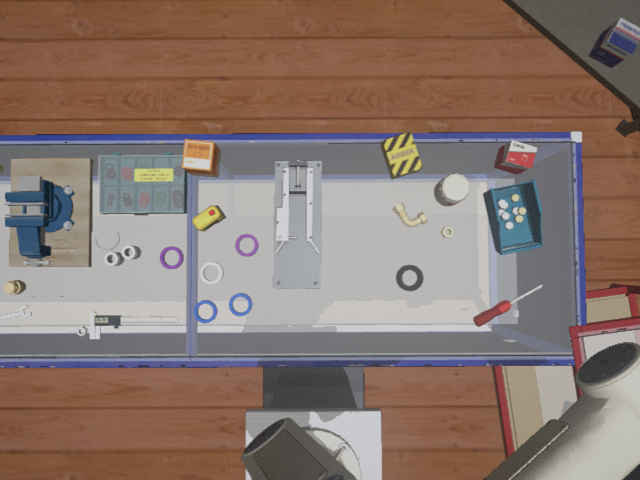

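View pics/side0.png

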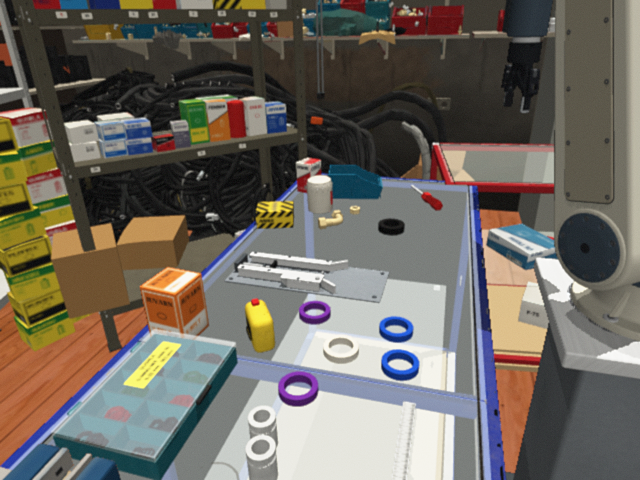

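Candidates shaped like the roll, in top pixels: white (211,272), purple (247,244) and (171,257), blue (205,311) and (240,304), black wide roll (409,277), thin pale ring (107,238). The white ring at (211,272) fits, seen at (341,348) in the side picture. The cassette spans about (275..322, 160..289), with its mouth towards the robot. I'll check with an enlarged crop.

Run:
```python
from h import *
im=cv2.imread('pics/top0.png')[150:330,180:340]
cv2.imwrite('pics/c1.png',cv2.resize(im,None,fx=3.3,fy=3.3,interpolation=cv2.INTER_CUBIC))
im=cv2.imread('pics/side0.png')[235:385,220:400]
cv2.imwrite('pics/c2.png',cv2.resize(im,None,fx=4,fy=4,interpolation=cv2.INTER_CUBIC))
```

```text
(no output)
```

View pics/c1.png

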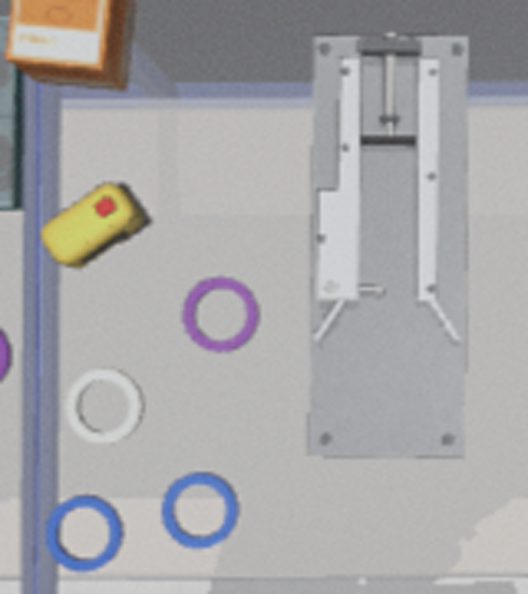

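View pics/c2.png

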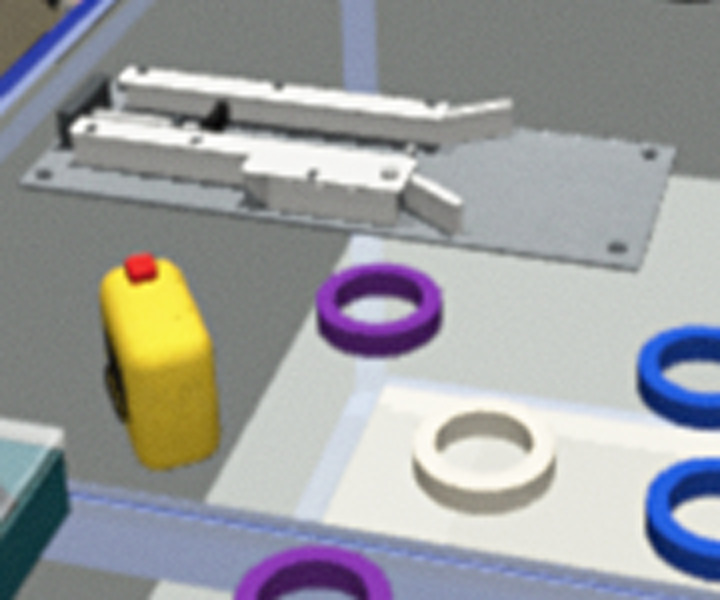

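The crops confirm it: the white plain ring is at c2 (484,447), i.e. side (341,347), and top (211.5,273). Cassette plate corners and the pad are clear in c1.

Run:
```python
from h import *
c=lambda x,y,z:ray('top',180+x/3.3,150+y/3.3,z)
P={k:c(*v) for k,v in dict(nl=(308,456,4),nr=(466,457,4),fl=(314,37,4),fr=(467,37,4),pad=(388,146,18),tip=(380,291,19),ringtop=(104.5,406,13),ringbot=(104.5,406,0),wl=(342,75,24),purple=(221,314,13),divR=(57,406,0),divR60=(57,406,60)).items()}
for k,v in P.items(): print(k,v.round(1))
n=(P['nl']+P['nr'])/2; f=(P['fl']+P['fr'])/2; a=f-n
print('len',np.linalg.norm(a),'w',np.linalg.norm(P['nl']-P['nr']),np.linalg.norm(P['fl']-P['fr']),'yaw',np.arctan2(a[1],a[0]))
u=a/np.linalg.norm(a); o=(n+f)/2-u*32.5; print('origin',o,u)
l=np.array([-u[1],u[0],0])
for k in('pad','tip'):print(k,(P[k]-o)@u,(P[k]-o)@l)
print('side ring',ray('side',341,346.7,10))
# side plate corners c2
s=lambda x,y:ray('side',220+x/4,235+y/4,4)
for q in((637,268),(675,148),(22,184)):print(s(*q))
for X,Y in((-120,56),(-120,-56),(185,56)):print('pred',o+u*X+l*Y)
```

```text
nl [439.4  92.6   4. ]
nr [438.1 -20.9   4. ]
fl [742.8  87.8   4. ]
fr [742.2 -23.4   4. ]
pad [661.2  33.9  18. ]
tip [557.1  40.   19. ]
ringtop [476.1 237.4  13. ]
ringbot [475.8 239.7   0. ]
wl [711.6  66.5  24. ]
purple [541.5 154.1  13. ]
divR [476. 274.   0.]
divR60 [477.1 261.7  60. ]
len 303.7391859301137 w 113.51072154659701 111.19117405191449 yaw -0.011951658160337011
origin [558.11374752  34.39053549   4.        ] [ 0.99992858 -0.01195137  0.        ]
pad 103.066035033703 0.7525099144730272
tip -1.053560837056951 5.564606196361151
side ring [476.29479085 242.96318248  10.        ]
[440.76477522  99.78717552   4.        ]
[439.25591596 -10.86951916   4.        ]
[739.44173985  96.45082524   4.        ]
pred [438.79159487  91.8207008    4.        ]
pred [437.45304102 -20.17130014   4.        ]
pred [743.7698117   88.17553184   4.        ]
```

The ring is at about (476, 238). The cassette origin is at (558, 34) with yaw ≈ -0.012, and the plate measures 304×112 as it should. The pad face is near x≈103. The divider on the ring's left is about 64 mm high, so I'll grip along world x.

The manual's scale: turns go in shares of pi/2 rad. Converting my numbers, 1.219 rad is 0.776.

step_arm(
  rows=[
    [-0.65, 0.03, 0.075, 0, 0.0955],
    [-0.65, 0.06, 0.15, 0, 0.191],
    [-0.65, 0.085, 0.225, -0.02, 0.2865],
    [-0.65, 0.115, 0.3, -0.04, 0.382],
    [-0.65, 0.145, 0.375, -0.05, 0.4775],
    [-0.65, 0.17, 0.45, -0.06, 0.573],
    [-0.65, 0.2, 0.525, -0.07, 0.6685],
    [-0.65, 0.23, 0.6, -0.08, 0.776],
    [-0.65, 0.26, 0.675, -0.09, 0.776],
    [-0.65, 0.286, 0.75, -0.1, 0.776],
  ],
  newtons=25,
)

```text
clock: 1.35
eef_pos: [411.3, 64.0, 227.3]
tcp_rot: [-2.223, 2.219, -0.0]
force: [1.6, -0.2, -0.2]
finger_gap: 70.7
grip_force: 0.0
```

step_arm(
  rows=[
    [-0.65, 0.022, 0.056, -0.02, 0],
    [-0.65, 0.044, 0.11, -0.05, 0],
    [-0.65, 0.065, 0.17, -0.08, 0],
    [-0.65, 0.065, 0.17, -0.08, 0],
    [-0.65, 0.065, 0.17, -0.08, 0],
  ],
)

```text
clock: 1.98
eef_pos: [475.9, 231.9, 146.7]
tcp_rot: [2.222, -2.218, -0.0]
force: [0.8, -0.1, 0.1]
finger_gap: 70.3
grip_force: 0.0
```

Run:
```python
from h import *
t=env.camera('top');s=env.camera('side')
a=cv2.resize(t[220:330,170:280],(600,600));b=cv2.resize(s[200:420,240:460],(600,600))
cv2.imwrite('pics/g1.png',cv2.resize(np.hstack([a,b]),(800,400)))
st=env.state();print(st['eef_pos'],st['clock'])
```

```text
[476.09937289 231.07027118 148.11589019] 2.075
```

View pics/g1.png

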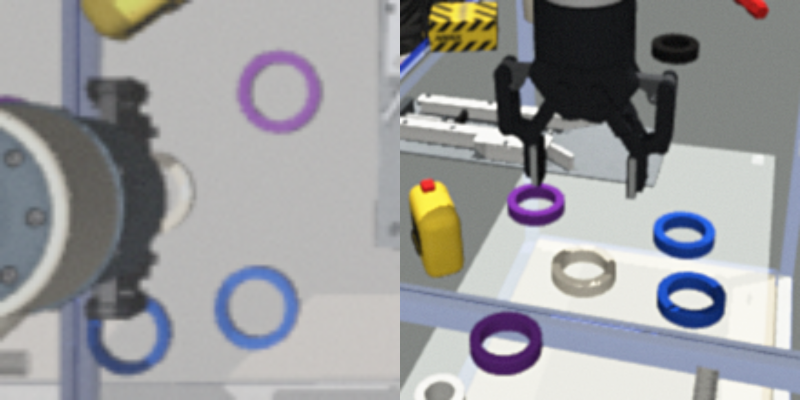

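The open fingers straddle the ring from above, with tips at about g1 (534,185) and (632,196). The ring is at g1 (583,272). I'll check the side camera's bias against the known fingertips.

Run:
```python
from h import *
for z in(148-62,148-68,148-73):
  for x in(441,511): print(z,x,proj('side',[x,231,z]))
print('seen R x441 (367.6,307.8), L x511 (313.7,301.8)')
for z in (10,13): print(ray('side',340.7,349.5,z))
```

```text
86 441 [366.71327085 302.67531145]
86 511 [319.78917527 296.50117132]
80 441 [366.62558269 306.19525791]
80 511 [319.87829372 299.95455087]
75 441 [366.55301901 309.10808237]
75 511 [319.95205412 302.81279904]
seen R x441 (367.6,307.8), L x511 (313.7,301.8)
[475.23956693 249.40611462  10.        ]
[474.37677925 253.03192053  13.        ]
```

step_arm(
  rows=[
    [-0.65, 0, 0.004, -0.03, 0],
    [-0.65, 0, 0.004, -0.055, 0],
    [-0.65, 0, 0.004, -0.075, 0],
    [-0.65, 0, 0.004, -0.075, 0],
    [-0.65, 0, 0.004, -0.075, 0],
  ],
)

```text
clock: 2.7
eef_pos: [476.8, 235.7, 74.1]
tcp_rot: [-2.22, 2.219, -0.001]
force: [-0.4, 0.1, -0.1]
finger_gap: 70.8
grip_force: 0.0
```

step_arm(
  rows=[
    [0.4, 0, 0, 0, 0],
    [0.4, 0, 0, 0, 0],
    [0.4, 0, 0, 0, 0],
    [0.4, 0, 0, 0, 0],
    [0.4, 0, 0, 0, 0],
  ],
  newtons=25,
)

```text
clock: 3.32
eef_pos: [476.8, 236.1, 74.1]
tcp_rot: [-2.222, 2.218, -0.001]
force: [-0.7, -0.8, 5.3]
finger_gap: 52.7
grip_force: 25.5
```

step_arm(
  rows=[
    [0.4, 0, 0, 0.02, 0],
    [0.4, 0, 0, 0.045, 0],
    [0.4, 0.003, -0.03, 0.05, 0],
    [0.4, 0.007, -0.08, 0.05, 0],
    [0.4, 0.012, -0.13, 0.05, 0],
    [0.4, 0.016, -0.175, 0.05, 0],
    [0.4, 0.0175, -0.202, 0.05, 0],
    [0.4, 0.0175, -0.202, 0.05, 0],
    [0.4, 0.0175, -0.202, 0.05, 0],
  ],
)

```text
clock: 4.45
eef_pos: [493.9, 34.2, 122.9]
tcp_rot: [-2.222, 2.22, -0.001]
force: [0.4, 0.1, -1.2]
finger_gap: 52.5
grip_force: 26.7
```

Run:
```python
from h import *
t=env.camera('top');s=env.camera('side')
a=cv2.resize(t[190:300,245:355],(600,600));b=cv2.resize(s[160:320,230:390],(600,600))
cv2.imwrite('pics/g2.png',cv2.resize(np.hstack([a,b]),(800,400)))
st=env.state();print(st['eef_pos'],st['finger_gap'])
```

```text
[493.84952639  34.68251105 122.7459124 ] 52.65842858048829
```

View pics/g2.png

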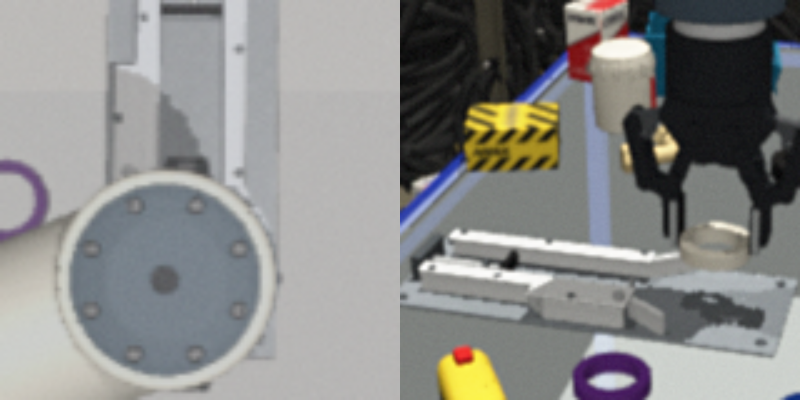

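step_arm(
  rows=[
    [0.4, 0.0005, 0.0005, -0.02, 0],
    [0.4, 0.0005, 0.0005, -0.037, 0],
    [0.4, 0.0005, 0.0005, -0.043, 0],
    [0.4, 0.0005, 0.0005, -0.044, 0],
    [0.4, 0.0005, 0.0005, -0.044, 0],
    [0.1, 0.0005, 0.0005, -0.043, 0],
    [-0.65, 0.0005, 0.0005, -0.043, 0],
    [-0.65, 0.0005, 0.0005, -0.043, 0],
    [-0.65, 0.0005, 0.0005, -0.043, 0],
  ],
)

```text
clock: 5.68
eef_pos: [494.2, 34.4, 79.6]
tcp_rot: [-2.222, 2.22, -0.0]
force: [-0.3, 1.2, -0.4]
finger_gap: 70.5
grip_force: 0.0
```

step_arm(
  rows=[
    [-0.65, 0, 0, 0.02, 0],
    [-0.65, 0, 0, 0.045, 0],
    [-0.3, -0.03, 0, 0.05, 0],
    [0.5, -0.06, 0, 0.05, 0],
    [1, -0.06, 0, 0.05, 0],
    [1, -0.06, 0, 0.05, 0],
    [1, -0.06, 0, 0.05, 0],
    [1, -0.06, 0, 0.05, 0],
  ],
)

```text
clock: 6.68
eef_pos: [434.7, 34.4, 129.3]
tcp_rot: [2.222, -2.22, -0.0]
force: [-0.2, -0.1, -0.2]
finger_gap: 0.1
grip_force: 0.0
```

Run:
```python
from h import *
t=env.camera('top');s=env.camera('side')
a=cv2.resize(t[190:300,245:355],(600,600));b=cv2.resize(s[160:320,230:390],(600,600))
cv2.imwrite('pics/g3.png',cv2.resize(np.hstack([a,b]),(800,400)))
st=env.state();print(st['eef_pos'],st['finger_gap'],st['force'])
```

```text
[434.46159055  34.39160857 129.32831393] -0.240028454721829 [-0.20480365 -0.29518732  0.01332782]
```

View pics/g3.png

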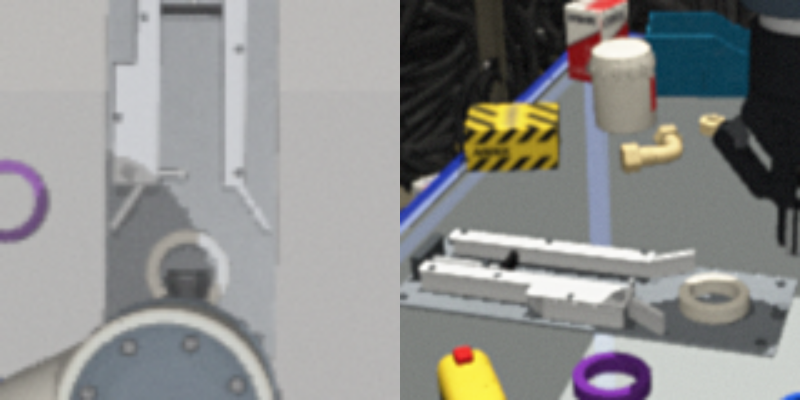

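The ring lies flat on the loading plate, on the centre line at about g3 (188,270). The closed fingers are behind it. Next I lower them and push.

step_arm(
  rows=[
    [1, 0, 0, -0.02, 0],
    [1, 0, 0, -0.04, 0],
    [1, 0, 0, -0.048, 0],
    [1, 0, 0, -0.048, 0],
    [1, 0.006, 0, -0.048, 0],
    [1, 0.01, 0, -0.048, 0],
    [1, 0.014, 0, -0.048, 0],
    [1, 0.018, 0, -0.048, 0],
    [1, 0.022, 0, -0.048, 0],
    [1, 0.026, 0, -0.048, 0],
  ],
)

```text
clock: 8.02
eef_pos: [460.4, 34.4, 81.5]
tcp_rot: [2.222, -2.22, -0.0]
force: [0.0, 0.5, -0.2]
finger_gap: 0.2
grip_force: 0.3
```

step_arm(
  rows=[
    [1, 0.004, 0, 0, 0],
    [1, 0.008, 0, 0, 0],
    [1, 0.012, 0, 0, 0],
    [1, 0.016, 0, 0, 0],
    [1, 0.02, 0, 0, 0],
    [1, 0.024, 0, 0, 0],
    [1, 0.028, 0, 0, 0],
    [1, 0.032, 0, 0, 0],
  ],
)

```text
clock: 9.02
eef_pos: [492.3, 34.4, 81.4]
tcp_rot: [2.222, -2.22, -0.001]
force: [-1.3, 0.6, 1.6]
finger_gap: 0.0
grip_force: 1.3
```

step_arm(
  rows=[
    [1, 0.003, 0, 0, 0],
    [1, 0.006, 0, 0, 0],
    [1, 0.009, 0, 0, 0],
    [1, 0.012, 0, 0, 0],
    [1, 0.015, 0, 0, 0],
    [1, 0.018, 0, 0, 0],
    [1, 0.021, 0, 0, 0],
    [1, 0.024, 0, 0, 0],
  ],
)

```text
clock: 10.02
eef_pos: [512.6, 32.8, 80.9]
tcp_rot: [2.216, -2.215, -0.006]
force: [-17.8, -5.0, 14.4]
finger_gap: 0.1
grip_force: 10.8
```

Run:
```python
from h import *
t=env.camera('top');s=env.camera('side')
a=cv2.resize(t[150:260,245:355],(600,600));b=cv2.resize(s[200:320,220:340],(600,600))
cv2.imwrite('pics/g4.png',cv2.resize(np.hstack([a,b]),(800,400)))
st=env.state();print(st['eef_pos'],st['finger_gap'],st['force'])
```

```text
[512.82798233  32.63416969  80.96939049] -0.19937478971283834 [-13.67957619  -5.11143014  12.28985033]
```

View pics/g4.png

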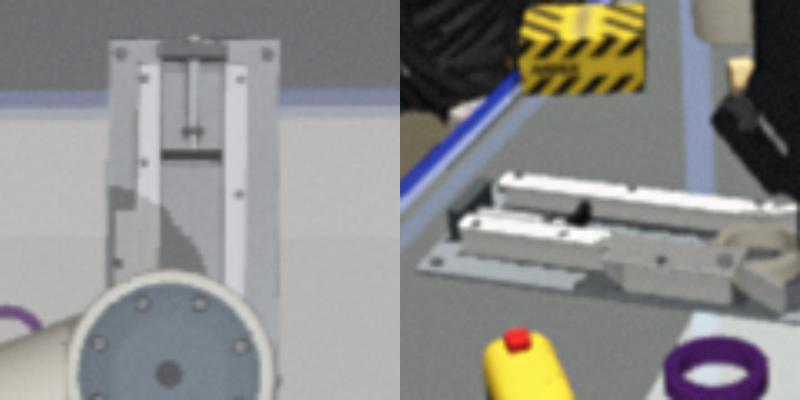

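Force of 18 N with a lift component suggests a jam at the mouth or flap. The ring shows at g4 (760,245), looking possibly tilted. I'll back off and look clear of the arm.

step_arm(
  rows=[
    [1, -0.01, 0, 0, 0],
    [1, -0.03, 0, 0, 0],
    [1, -0.055, 0, 0, 0],
    [1, -0.07, 0, 0, 0],
    [1, -0.07, 0, 0, 0],
  ],
)

```text
clock: 10.75
eef_pos: [446.4, 34.7, 81.9]
tcp_rot: [-2.222, 2.218, -0.001]
force: [0.9, 0.0, 0.8]
finger_gap: -0.0
grip_force: 0.0
```

Run:
```python
from h import *
t=env.camera('top');s=env.camera('side')
a=cv2.resize(t[185:255,262:332],(600,600),interpolation=2);b=cv2.resize(s[240:310,275:345],(600,600),interpolation=2)
cv2.imwrite('pics/g5.png',cv2.resize(np.hstack([a,b]),(800,400)))
st=env.state();print(st['eef_pos'],st['finger_gap'],st['force'])
```

```text
[447.37162261  34.80034281  81.90444239] 0.004596303393985496 [-0.57946851  1.07654134  0.28180848]
```

View pics/g5.png

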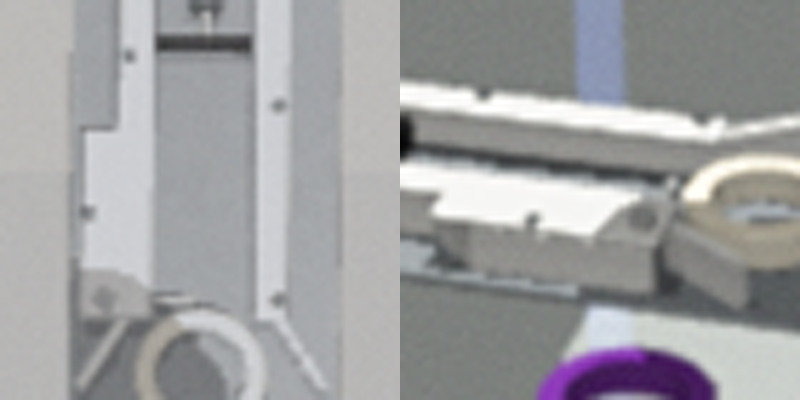

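The ring lies flat at about g5 (201,371), sprung back against the shut flap. The slot spans g5 x 155–253. I'll check finger y against lane y in the top camera, using knuckle pixels from g1 and g3.

Run:
```python
from h import *
from scipy.optimize import brentq
G=lambda x,y,z:ray('top',262+x*.175,185+y*.175,z)
print('ring',G(201,371,17).round(1),'slotL/R',G(155,200,24).round(1),G(253,200,24).round(1), 'low',G(155,290,24).round(1),G(255,290,24).round(1))
for h in(10,20,30,40):
  print(h,'g3 knuckle y',ray('top',245+188.5*.275,190+280*.275,129-h)[:2].round(1),'(TCP 34.4,434.5)','g1',ray('top',170+118*.275,274,148-h)[1].round(1),'(231.1)')
im=env.camera('top'); cv2.imwrite('pics/t6.png',im)
hs=cv2.cvtColor(im[225:275,262:332],cv2.COLOR_BGR2GRAY)
print(env.state()['torque'])
```

```text
ring [529.5  35.4  17. ] slotL/R [599.7  53.8  24. ] [599.5  13.5  24. ] low [562.7  53.9  24. ] [562.5  12.9  24. ]
10 g3 knuckle y [490.2  33.4] (TCP 34.4,434.5) g1 234.5 (231.1)
20 g3 knuckle y [490.2  33.7] (TCP 34.4,434.5) g1 236.5 (231.1)
30 g3 knuckle y [490.1  34. ] (TCP 34.4,434.5) g1 238.5 (231.1)
40 g3 knuckle y [490.   34.2] (TCP 34.4,434.5) g1 240.4 (231.1)
[-0.01879324 -0.02634819 -0.03494397]
```

Finger (34.4), slot centre (33.6) and ring (35.4) agree laterally, so it isn't an offset. The up-force of 14 N against 18 N suggests the finger backs are bevelled and press the ring down. I'll turn the tool a quarter turn so the flat sides of the closed fingers do the pushing.

Scaled: 1.56 rad is 0.9931.

step_arm(
  rows=[
    [1, 0, 0, 0, 0.1146],
    [1, 0, 0, 0, 0.2292],
    [1, 0, 0, 0, 0.3438],
    [1, 0, 0, 0, 0.4584],
    [1, 0, 0, 0, 0.573],
    [1, 0, 0, 0, 0.6875],
    [1, 0, 0, 0, 0.8021],
    [1, 0, 0, 0, 0.9167],
    [1, 0, 0, 0, 0.9931],
    [1, 0.005, -0.0005, -0.001, 0.9931],
  ],
)

```text
clock: 12.15
eef_pos: [452.0, 34.0, 80.5]
tcp_rot: [-3.141, 0.017, -0.001]
force: [0.4, -0.5, 0.6]
finger_gap: -0.1
grip_force: 0.0
```

step_arm(
  rows=[
    [1, 0.005, 0, 0, 0],
    [1, 0.01, 0, 0, 0],
    [1, 0.015, 0, 0, 0],
    [1, 0.02, 0, 0, 0],
    [1, 0.025, 0, 0, 0],
    [1, 0.03, 0, 0, 0],
    [1, 0.034, 0, 0, 0],
    [1, 0.037, 0, 0, 0],
    [1, 0.039, 0, 0, 0],
    [1, 0.04, 0, 0, 0],
  ],
)

```text
clock: 13.4
eef_pos: [491.2, 33.9, 80.4]
tcp_rot: [3.141, -0.016, -0.001]
force: [-0.4, 0.2, 0.4]
finger_gap: -0.1
grip_force: 0.2
```

step_arm(
  rows=[
    [1, 0.002, 0, 0, 0],
    [1, 0.004, 0, 0, 0],
    [1, 0.006, 0, 0, 0],
    [1, 0.008, 0, 0, 0],
  ],
)

```text
clock: 13.9
eef_pos: [499.1, 33.8, 80.4]
tcp_rot: [3.141, -0.015, -0.001]
force: [-2.8, 1.0, 1.1]
finger_gap: 0.4
grip_force: 1.2
```

step_arm(
  rows=[
    [1, 0.002, 0, 0, 0],
    [1, 0.004, 0, 0, 0],
    [1, 0.006, 0, 0, 0],
  ],
)

```text
clock: 14.28
eef_pos: [505.2, 33.9, 80.4]
tcp_rot: [3.141, -0.015, -0.001]
force: [-2.5, 0.1, 1.2]
finger_gap: 0.1
grip_force: 1.4
```

step_arm(
  rows=[
    [1, 0.002, 0, 0, 0],
    [1, 0.004, 0, 0, 0],
    [1, 0.006, 0, 0, 0],
  ],
)

```text
clock: 14.65
eef_pos: [510.5, 33.5, 80.3]
tcp_rot: [3.141, -0.016, -0.003]
force: [-7.2, -0.7, 3.4]
finger_gap: 0.4
grip_force: 3.3
```

step_arm(
  rows=[
    [1, -0.006, 0, 0, 0],
    [1, -0.01, 0, 0, 0],
    [1, -0.01, 0, -0.002, 0],
    [1, -0.01, 0, -0.003, 0],
    [1, -0.01, 0, -0.003, 0],
  ],
)

```text
clock: 15.28
eef_pos: [501.3, 34.0, 77.5]
tcp_rot: [-3.141, 0.015, -0.0]
force: [-2.4, -0.2, 1.5]
finger_gap: 0.1
grip_force: 1.3
```

step_arm(
  rows=[
    [1, 0.002, 0, 0, 0],
    [1, 0.004, 0, 0, 0],
    [1, 0.006, 0, 0, 0],
    [1, 0.008, 0, 0, 0],
  ],
)

```text
clock: 15.78
eef_pos: [508.9, 33.7, 77.4]
tcp_rot: [3.141, -0.016, -0.002]
force: [-4.8, -0.4, 3.2]
finger_gap: 0.0
grip_force: 2.5
```

Run:
```python
from h import *
t=env.camera('top');s=env.camera('side')
cv2.imwrite('pics/t7.png',t);cv2.imwrite('pics/s7.png',s)
b=s[230:300,280:373]
cv2.imwrite('pics/g7.png',cv2.resize(b,(797,600),interpolation=2))
st=env.state();print(st['eef_pos'],st['force'],st['torque'])
```

```text
[509.15355974  33.72788436  77.40116143] [-4.41026894 -0.17256924  3.16326024] [-0.3813038   1.4293941  -0.01272288]
```

View pics/g7.png

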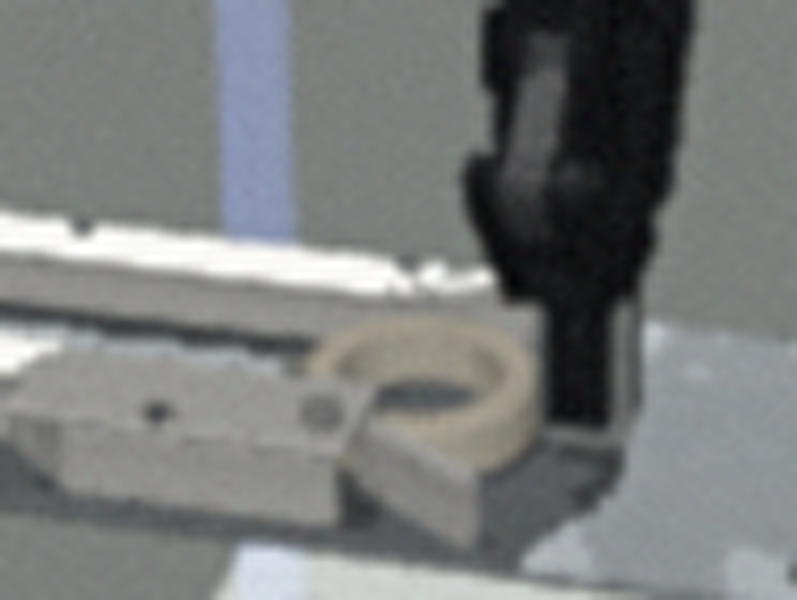

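The last picture shows the finger behind the ring (finger front at g7 x≈545, ring right edge at 537). The ring's extremes are left (308,365), right (537,385) and top (420,318). I'll fit position and tilt from these.

Run:
```python
from h import *
f=8.57
a=np.linspace(0,2*np.pi,181)
def ext(xc,yc,zb,p,r=0):
    pts=[]
    # top circle, pitch p about y (front up +), roll r (left up +)
    for t in a:
        dx,dy=27*np.cos(t),27*np.sin(t)
        pts.append(proj('side',[xc+dx,yc+dy,zb+13+dx*p+dy*r]))
    P=(np.array(pts)-[280,230])*f
    return P[P[:,0].argmin()],P[P[:,0].argmax()],P[P[:,1].argmin()],P[P[:,1].argmax()]
for xc in(544,548,552):
  for p,zb in((0,4),(.15,8),(-.15,8)):
    print(xc,p,[e.round(0).tolist() for e in ext(xc,34.5,zb,p)])
pj=lambda *X:((proj('side',X)-[280,230])*f).round(0)
o=np.array([558.1,34.4,0])
for n,X in dict(leadL_start_top=(-36,48,21),stripLslot=(-8,21,24),stripRslot=(-8,-21,24),plate_nr=(-120,-56,4),pin=(0,40,24)).items(): print(n,pj(*(o+X)))
print('tip',pj(509+11,34,4.5))
# top view: ring pixels ahead of gripper?
```

```text
544 0 [[322.0, 356.0], [562.0, 355.0], [442.0, 296.0], [441.0, 414.0]]
544 0.15 [[321.0, 325.0], [562.0, 354.0], [414.0, 275.0], [467.0, 403.0]]
544 -0.15 [[322.0, 356.0], [562.0, 324.0], [474.0, 282.0], [407.0, 396.0]]
548 0 [[305.0, 354.0], [544.0, 353.0], [426.0, 294.0], [423.0, 412.0]]
548 0.15 [[304.0, 323.0], [544.0, 352.0], [397.0, 273.0], [449.0, 401.0]]
548 -0.15 [[305.0, 354.0], [544.0, 322.0], [458.0, 280.0], [389.0, 394.0]]
552 0 [[288.0, 352.0], [527.0, 349.0], [409.0, 292.0], [406.0, 410.0]]
552 0.15 [[287.0, 321.0], [527.0, 348.0], [380.0, 272.0], [431.0, 399.0]]
552 -0.15 [[288.0, 352.0], [527.0, 318.0], [441.0, 278.0], [372.0, 392.0]]
leadL_start_top [486. 456.]
stripLslot [391. 368.]
stripRslot [438. 280.]
plate_nr [943. 338.]
pin [333. 406.]
tip [546. 413.]
```

The ring is flat, with its centre at about x=-11. The finger is being dragged right, so the ring probably rides the left mouth corner, and the finger's grip adds a down-press. I'll back off slightly, shift right and up, then push again.

step_arm(
  rows=[
    [1, -0.003, 0, 0, 0],
    [1, -0.003, -0.001, 0.001, 0],
    [1, -0.003, -0.002, 0.002, 0],
    [1, -0.001, -0.002, 0.002, 0],
    [1, 0.001, -0.002, 0.002, 0],
  ],
)

```text
clock: 16.5
eef_pos: [510.1, 31.8, 79.4]
tcp_rot: [3.141, -0.016, -0.001]
force: [-3.1, -1.2, -1.7]
finger_gap: -0.1
grip_force: 1.5
```

step_arm(
  rows=[
    [1, 0.0015, 0, 0, 0],
    [1, 0.003, 0, 0, 0],
  ],
)

```text
clock: 16.75
eef_pos: [513.0, 31.7, 79.3]
tcp_rot: [3.141, -0.016, -0.002]
force: [-3.8, -1.6, -0.4]
finger_gap: -0.2
grip_force: 1.9
```

step_arm(
  rows=[
    [1, 0.0015, 0, 0.0002, 0],
    [1, 0.003, 0, 0.0004, 0],
    [1, 0.0045, 0, 0.0006, 0],
  ],
)

```text
clock: 17.12
eef_pos: [516.4, 31.0, 79.5]
tcp_rot: [3.14, -0.016, -0.006]
force: [-5.0, -4.0, -0.8]
finger_gap: 0.2
grip_force: 2.5
```

step_arm(
  rows=[
    [1, 0.0015, 0, 0.0002, 0],
    [1, 0.003, 0, 0.0004, 0],
    [1, 0.0045, 0, 0.0006, 0],
  ],
)

```text
clock: 17.5
eef_pos: [521.2, 31.1, 80.2]
tcp_rot: [3.14, -0.016, -0.004]
force: [-4.7, -3.2, -0.6]
finger_gap: 0.3
grip_force: 2.4
```

step_arm(
  rows=[
    [1, 0.0015, -0.0005, 0, 0],
    [1, 0.003, -0.0005, 0, 0],
    [1, 0.0045, -0.0005, 0, 0],
    [1, 0.006, -0.0005, 0, 0],
  ],
)

```text
clock: 18.0
eef_pos: [527.0, 30.5, 80.1]
tcp_rot: [3.14, -0.016, -0.005]
force: [-6.6, -4.1, -1.0]
finger_gap: -0.2
grip_force: 2.8
```

step_arm(
  rows=[
    [1, 0.0015, 0, 0, 0],
    [1, 0.003, 0, 0, 0],
    [1, 0.0045, 0, 0, 0],
    [1, 0.006, 0, 0, 0],
  ],
)

```text
clock: 18.5
eef_pos: [532.5, 30.0, 79.9]
tcp_rot: [3.139, -0.016, -0.007]
force: [-5.5, -5.2, -0.2]
finger_gap: -0.3
grip_force: 5.0
```

step_arm(
  rows=[
    [1, 0.0015, 0.0005, 0, 0],
    [1, 0.003, 0.001, 0.0002, 0],
    [1, 0.0045, 0.0015, 0.0004, 0],
    [1, 0.006, 0.0015, 0.0005, 0],
  ],
)

```text
clock: 19.0
eef_pos: [538.4, 31.1, 80.3]
tcp_rot: [3.139, -0.016, -0.008]
force: [-3.5, -4.3, 0.1]
finger_gap: -0.3
grip_force: 4.3
```

step_arm(
  rows=[
    [1, 0.0015, 0, 0, 0],
    [1, 0.003, 0, 0, 0],
    [1, 0.0045, 0, 0, 0],
    [1, 0.006, 0, 0, 0],
    [1, 0.0075, 0, 0, 0],
  ],
)

```text
clock: 19.62
eef_pos: [547.9, 33.1, 81.2]
tcp_rot: [-3.142, 0.015, -0.0]
force: [-3.7, -0.2, -0.0]
finger_gap: -0.2
grip_force: 2.0
```

step_arm(
  rows=[
    [1, 0.0015, 0, 0, 0],
    [1, 0.003, 0, 0, 0],
    [1, 0.0045, 0, 0, 0],
    [1, 0.006, 0, 0, 0],
    [1, 0.0075, 0, 0, 0],
    [1, 0.009, 0, 0, 0],
    [1, 0.0105, 0, 0, 0],
    [1, 0.012, 0, 0, 0],
    [1, 0.0135, 0, 0, 0],
    [1, 0.015, 0, 0, 0],
  ],
)

```text
clock: 20.88
eef_pos: [563.0, 32.9, 81.3]
tcp_rot: [-3.142, 0.015, -0.001]
force: [-3.5, 3.0, 0.2]
finger_gap: 0.0
grip_force: 1.9
```

step_arm(
  rows=[
    [1, 0.0015, 0, 0, 0],
    [1, 0.003, 0, 0, 0],
    [1, 0.0045, 0, 0, 0],
    [1, 0.006, 0, 0, 0],
    [1, 0.0075, 0, 0, 0],
    [1, 0.009, 0, 0, 0],
    [1, 0.0105, 0, 0, 0],
    [1, 0.012, 0, 0, 0],
    [1, 0.0135, 0, 0, 0],
    [1, 0.015, 0, 0, 0],
  ],
)

```text
clock: 22.12
eef_pos: [578.0, 32.8, 81.3]
tcp_rot: [3.141, -0.015, 0.001]
force: [-1.5, -3.2, 1.2]
finger_gap: -0.0
grip_force: 1.6
```

step_arm(
  rows=[
    [1, 0.0015, 0, 0, 0],
    [1, 0.003, 0, 0, 0],
    [1, 0.0045, 0, 0, 0],
    [1, 0.006, 0, 0, 0],
    [1, 0.0075, 0, 0, 0],
    [1, 0.009, 0, 0, 0],
  ],
)

```text
clock: 22.88
eef_pos: [586.9, 32.9, 81.3]
tcp_rot: [3.142, -0.015, 0.0]
force: [-0.6, -3.5, 2.0]
finger_gap: 0.2
grip_force: 2.1
```

step_arm(
  rows=[
    [1, 0.001, 0, 0, 0],
    [1, 0.002, 0, 0, 0],
    [1, 0.003, 0, 0, 0],
    [1, 0.004, 0, 0, 0],
  ],
)

```text
clock: 23.38
eef_pos: [590.8, 33.1, 81.2]
tcp_rot: [-3.141, 0.015, -0.0]
force: [0.2, -0.1, 0.1]
finger_gap: 0.2
grip_force: 0.1
```

step_arm(
  rows=[
    [1, 0.001, 0, 0, 0],
    [1, 0.002, 0, 0, 0],
    [1, 0.003, 0, 0, 0],
  ],
)

```text
clock: 23.75
eef_pos: [593.8, 32.9, 81.2]
tcp_rot: [3.142, -0.015, -0.0]
force: [-1.2, -0.2, 0.8]
finger_gap: -0.2
grip_force: 0.1
```

step_arm(
  rows=[
    [1, 0.001, 0, 0, 0],
    [1, 0.002, 0, 0, 0],
    [1, 0.003, 0, 0, 0],
  ],
)

```text
clock: 24.12
eef_pos: [596.8, 32.9, 81.2]
tcp_rot: [3.142, -0.015, -0.0]
force: [-0.5, 0.0, -0.8]
finger_gap: 0.2
grip_force: 0.1
```

step_arm(
  rows=[
    [1, 0.001, 0, 0, 0],
    [1, 0.002, 0, 0, 0],
  ],
)

```text
clock: 24.38
eef_pos: [598.5, 32.9, 81.1]
tcp_rot: [3.141, -0.015, -0.001]
force: [-1.9, 0.3, 2.3]
finger_gap: 0.3
grip_force: 1.0
```

step_arm(
  rows=[
    [1, 0.001, 0, 0, 0],
    [1, 0.002, 0, 0, 0],
  ],
)

```text
clock: 24.62
eef_pos: [599.9, 32.8, 81.0]
tcp_rot: [3.141, -0.016, -0.003]
force: [-4.1, -0.2, 3.8]
finger_gap: -0.1
grip_force: 2.6
```

step_arm(
  rows=[
    [1, 0.001, 0, 0.0005, 0],
    [1, 0.002, 0, 0.001, 0],
    [1, 0.002, 0, 0.001, 0],
  ],
)

```text
clock: 25.0
eef_pos: [601.8, 32.8, 81.5]
tcp_rot: [3.141, -0.016, -0.004]
force: [-5.7, 0.5, -0.6]
finger_gap: -0.2
grip_force: 2.6
```

step_arm(
  rows=[
    [1, 0.001, 0, 0.0003, 0],
    [1, 0.002, 0, 0.0006, 0],
    [1, 0.002, 0, 0.0006, 0],
  ],
)

```text
clock: 25.38
eef_pos: [603.1, 32.7, 81.7]
tcp_rot: [3.141, -0.016, -0.007]
force: [-6.8, 0.8, 0.5]
finger_gap: 0.2
grip_force: 3.4
```

step_arm(
  rows=[
    [1, 0.001, 0, 0.0002, 0],
    [1, 0.002, 0, 0.0004, 0],
    [1, 0.002, 0, 0.0004, 0],
    [1, 0.002, 0, 0.0004, 0],
    [1, 0.002, 0, 0.0004, 0],
    [1, 0.002, 0, 0.0004, 0],
    [1, 0.002, 0, 0.0004, 0],
  ],
)

```text
clock: 26.25
eef_pos: [604.3, 32.6, 81.7]
tcp_rot: [3.141, -0.017, -0.01]
force: [-9.0, -0.6, -0.1]
finger_gap: 0.1
grip_force: 4.2
```

step_arm(
  rows=[
    [1, -0.001, 0, -0.0004, 0],
    [1, -0.002, 0, -0.0008, 0],
    [1, -0.003, 0, -0.0012, 0],
    [1, -0.004, 0, -0.0015, 0],
    [1, -0.005, 0, -0.0015, 0],
    [1, -0.006, 0, -0.0015, 0],
    [1, -0.007, 0, -0.0015, 0],
    [1, -0.008, 0, -0.0015, 0],
    [1, -0.009, 0, -0.0015, 0],
    [1, -0.01, 0, -0.0015, 0],
  ],
)

```text
clock: 27.5
eef_pos: [597.6, 33.1, 82.2]
tcp_rot: [-3.141, 0.015, -0.004]
force: [-0.2, 1.0, 0.3]
finger_gap: -0.2
grip_force: 0.0
```

step_arm(
  rows=[
    [1, -0.0005, 0, 0, 0],
    [1, -0.001, 0, 0, 0],
    [1, -0.001, 0, 0.004, 0],
    [1, -0.001, 0, 0.01, 0],
    [1, -0.001, 0, 0.018, 0],
    [1, -0.001, 0, 0.026, 0],
  ],
)

```text
clock: 28.25
eef_pos: [595.9, 32.9, 108.5]
tcp_rot: [-3.141, 0.015, -0.001]
force: [-0.2, -0.4, 0.4]
finger_gap: 0.1
grip_force: 0.0
```

step_arm(
  rows=[
    [1, 0, 0, 0.04, 0],
    [1, -0.02, 0, 0.08, 0],
    [1, -0.06, 0, 0.1, 0],
    [1, -0.12, 0, 0.1, 0],
    [1, -0.17, 0, 0.1, 0],
    [1, -0.22, 0, 0.1, 0],
    [1, -0.22, 0, 0.1, 0],
  ],
)

```text
clock: 29.12
eef_pos: [372.9, 32.4, 208.3]
tcp_rot: [-3.14, 0.013, -0.001]
force: [0.8, 0.4, 0.4]
finger_gap: 0.2
grip_force: 0.0
```

Run:
```python
from h import *
t=env.camera('top');cv2.imwrite('pics/t8.png',t);t0=cv2.imread('pics/top0.png')
g=cv2.cvtColor(t,6);g0=cv2.cvtColor(t0,6)
o=np.array([558.1,34.4,0])
for X in range(40,125,5):
    r=[]
    for Y in(-15,0,15):
        u,v=proj('top',o+[X,Y-.012*X,17]); r+= [t[int(round(v)),int(round(u))].tolist(),int(g0[int(round(v)),int(round(u))])]
    print(X,r)
# flap region before / after
u,v=map(int,proj('top',o+[0,10,19]).round()); print(u,v); print(g0[v-8:v+5,u-8:u+10]); print(g[v-8:v+5,u-8:u+10])
print(env.state()['eef_pos'],env.state()['clock'])
```

```text
40 [[167, 164, 162], 164, [160, 157, 155], 162, [164, 161, 159], 164]
45 [[165, 163, 160], 166, [166, 161, 159], 162, [163, 159, 156], 163]
50 [[162, 159, 156], 164, [147, 144, 143], 162, [161, 159, 156], 162]
55 [[146, 143, 143], 162, [203, 203, 202], 161, [147, 144, 142], 163]
60 [[207, 206, 204], 165, [152, 151, 149], 164, [206, 203, 202], 163]
65 [[179, 176, 173], 163, [164, 161, 159], 165, [207, 205, 202], 164]
70 [[158, 156, 154], 164, [160, 156, 154], 162, [172, 170, 166], 161]
75 [[165, 160, 158], 163, [162, 160, 156], 163, [169, 165, 165], 162]
80 [[164, 161, 159], 164, [166, 161, 159], 165, [160, 156, 153], 163]
85 [[159, 154, 153], 161, [165, 162, 159], 162, [151, 150, 150], 164]
90 [[157, 154, 154], 163, [161, 159, 156], 163, [151, 151, 150], 162]
95 [[206, 203, 201], 164, [141, 138, 137], 164, [202, 200, 199], 160]
100 [[206, 203, 202], 161, [190, 188, 186], 156, [203, 201, 199], 161]
105 [[76, 74, 74], 71, [123, 124, 122], 74, [137, 135, 132], 137]
110 [[99, 97, 96], 97, [100, 101, 100], 107, [94, 93, 92], 98]
115 [[166, 163, 160], 164, [176, 175, 175], 180, [162, 159, 
[... 1389 characters left out ...]
62 162 163 165 163 163 161 161 161 163 163 162 165]
 [204 204 200 179 161 159 159 160 163 162 163 164 162 161 161 160 165 163]
 [204 205 198 167 134 133 134 133 141 156 163 166 162 162 161 162 163 162]
 [205 204 197 179 181 185 182 182 180 185 180 154 161 161 162 163 161 163]
 [205 204 200 173 144 140 142 139 148 167 164 141 161 160 162 162 162 163]
 [204 205 201 177 146 144 144 144 144 148 147 151 161 163 160 163 165 162]
 [187 191 185 173 160 160 163 162 160 151 151 161 164 164 164 163 161 165]
 [146 152 152 154 161 162 163 165 165 164 164 164 164 163 163 160 164 163]
 [141 145 146 151 160 163 162 163 165 163 164 165 163 161 162 164 162 162]]
[374.84408482  32.83469198 208.67148767] 29.175
```

```bash
python3 -c "
from bench import env
print(env.sign_off())"
```

```text
the job is handed in; nothing more can be done
None
```

The thread tape is loaded: I pressed it on the buffer at about 9 N and took the fingers out. Image values show the flap shut and the roll against the pad; on a first try it jammed at the mouth at about 18 N, before it reached the buffer. The job was handed in at about 29 s.

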